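Nest the hot pudding moulds with sprung tongs

TASK

The three little aluminium pudding moulds have just been boiled out and are too hot to touch, so handle them with the sprung tongs only. Carry the two from the chopping board to the one on the cork stand and nest all three there, upright, in one stack: let each mould sink loosely into the one below and do not press it in, or the tapers jam. Do not knock any mould over or shift the onion, the lemon and the jars, and at the end lay the tongs flat on the worktop, clear of the moulds.

Things in the scene. Friction and masses are not known exactly. Their poses are not given: they have to be found in the camera images.
- mould_a_mid (a point): one of two like moulds on the board: cast aluminium tapered cup, open at the top, 66 mm high, outside 50 mm across at the foot growing evenly to 66 mm at the rim, wall 3 mm, 90 g. Point: on its axis half-way up (33 mm above the foot), z up. Best gripped by the tongs on the top third of its wall, jaw centre 19 mm above this point: once nested, about 30 mm of wall stays in sight.
- mould_b_mid (a point): the other mould on the chopping board, in all like mould_a; point on its axis half-way up (33 mm above the foot), z up
- mould_base_mid (a point): the mould on the cork stand, like mould_a; point on its axis half-way up, z up. A second mould sinks into it, and a third into that, until it rests loosely with its foot about 30 mm above the foot of the one round it. At the mouth the entering foot has about 5 mm of play all round.
- tongs_grip (a point): midpoint between the tongs' two black ribbed thumb pads (outside of the arms, each 56 mm long, flat, upright), 13 mm above the underside, 95 mm from the pivot; x along the tongs to the jaws, z up. Over the pads: 64 mm at rest, about 45 mm when closed on a mould. Held at 57 to 60 mm the spring keeps the tongs in the hand while the jaws still clear a mould.
- tongs_jaws (a point): middle of the tongs' two V jaws, where a gripped mould's axis comes to lie: 68 mm from tongs_grip towards the jaw end, 13 mm above the underside. Each jaw is 54 mm long, 20 mm tall, its black lining leaning like the mould's wall (underside of the tongs down). Lower the open jaws over a mould from above and lift them straight off. At rest they reach 62 mm to either side of the centre line.
- tongs_left (a joint): how far each arm of the tongs is squeezed in from rest, rad: 0 at rest (open), about 0.10 when closed on the top of a mould, 0.24 shut. The arms move alike. The spring pushes each pad outward with about 5.5 N at rest and 10 N at 0.10; squeeze with 20 to 25 N to hold a mould firmly.
- tongs: sprung steel tongs for round vessels, lying on their side on the worktop: 200 mm long, 26 mm tall as they lie, 120 g. Origin on the pivot (21 mm across, at the end away from the jaws), at the underside; x from pivot to jaws, z up
- trivet: round cork pan stand, 150 mm across, 10 mm thick, on the worktop; origin at the centre of its underside
- board: wooden chopping board lying on the worktop, 230 mm (x) by 340 mm (y), 20 mm thick; origin at the centre of its underside
- onion_mid (a point): red onion on the chopping board, about 68 mm across and 71 mm high; the point is its centre
- lemon_mid (a point): lemon lying on the chopping board, 76 mm long (x), 56 mm across, 55 mm high; the point is its centre
- jam_mid (a point): glass jar of jam with a pale lid beside the cork stand, 69 mm across, 99 mm high; the point is its centre
- honey_mid (a point): glass jar of honey with a green lid beside the cork stand, 74 mm across, 84 mm high; the point is its centre
Mind the look-alikes: they are no part of the job. Leave any orange look-alike of the part that bears mould_b_mid alone.

How it is judged:
On the way:
1. a mould from the board is held up in the jaws of the tongs, its middle more than 100 mm above the worktop (((height (world z) of mould_a_mid above 0.1 m and contact force between tongs and mould_a above 1 N) or (height (world z) of mould_b_mid above 0.1 m and contact force between tongs and mould_b above 1 N))), for 0.2 s.
At the end, for the whole second after the job is handed in: One stack of three upright on the cork stand, carried ones in either order: each mould's middle 15-40 mm above the one round it, axes within 8 mm and 8 degrees; the lowest within 45 mm of the stand's centre; tongs flat on the worktop, touching no mould; all at rest ((((z of mould_a_mid in the frame of mould_base_mid between 0.015 and 0.04 m and horizontal distance between mould_a_mid and mould_base_mid below 0.008 m and angle between the z axis of mould_a_mid and the z axis of mould_base_mid, either way round below 0.14 rad) and (z of mould_b_mid in the frame of mould_a_mid between 0.015 and 0.04 m and horizontal distance between mould_b_mid and mould_a_mid below 0.008 m and angle between the z axis of mould_b_mid and the z axis of mould_a_mid, either way round below 0.14 rad)) or ((z of mould_b_mid in the frame of mould_base_mid between 0.015 and 0.04 m and horizontal distance between mould_b_mid and mould_base_mid below 0.008 m and angle between the z axis of mould_b_mid and the z axis of mould_base_mid, either way round below 0.14 rad) and (z of mould_a_mid in the frame of mould_b_mid between 0.015 and 0.04 m and horizontal distance between mould_a_mid and mould_b_mid below 0.008 m and angle between the z axis of mould_a_mid and the z axis of mould_b_mid, either way round below 0.14 rad))) and horizontal distance between mould_base_mid and trivet below 0.045 m and angle between each of mould_base_mid, tongs_grip's own z axis and vertical below 0.1 rad and height (world z) of mould_base_mid below 0.055 m and linear speed of each of mould_a, mould_b, mould_base, tongs below 0.02 m/s and contact force between tongs and mould_a below 0.1 N and contact force between tongs and mould_b below 0.1 N and contact force between tongs and mould_base below 0.1 N and height (world z) of tongs_grip below 0.018 m).
It fails at once if the hand or the arm itself touches a hot mould (only the tongs may) (contact force between any of the fingers, the arm and mould_a above 0.3 N or contact force between any of the fingers, the arm and mould_b above 0.3 N or contact force between any of the fingers, the arm and mould_base above 0.3 N).
It fails at once if a mould is knocked over (leans more than 40 degrees) (angle between any of mould_a_mid, mould_b_mid, mould_base_mid's own z axis and vertical above 0.7 rad).
It fails at once if a mould is pressed into another: more than 15 N between two moulds (contact force between mould_a and mould_b above 15 N or contact force between any of mould_a, mould_b and mould_base above 15 N).
It fails at once if the onion, the lemon or a jar is pushed more than 20 mm from its place (distance of any of onion_mid, lemon_mid, jam_mid, honey_mid from where it was at the start of the episode above 0.02 m).
It also fails if it takes over 72 s, if anything falls off the work surface, if the arm or the gripper's body presses on something with over 40 N, if the wrist force passes 120 N, or if a joint passes its speed limit or range.

ROBOT

A 6-joint arm with a two-finger parallel gripper is mounted at the origin on a cart in front of the work surface, level with it; the furniture and walls round the work are solid. World frame = base frame: x ahead of the robot, y to its left, z up, the work surface at z = 0. Lengths are in m, angles in rad, forces in N, time in s.
With the tool pointing down it reaches from about 0.3 to 0.85 m from the base axis. Payload 4.2 kg.
Tool frame: the origin (TCP) lies on the centre line of the jaws, within the pads' length; the fingertips stand 17 mm ahead of it and the grasp point (between the pads) lies 2 mm behind it; z points along the fingers, y is the line along which they close (so a half turn about z gives the same grasp; the last joint's range is limited). The gripper opens to 91 mm and grips with 3 to 60 N. Pads are 32 mm wide; open, the fingers measure 118 mm over their backs; the gripper's body (76 mm by 178 mm) begins 60 mm behind the grasp point.
Start: joints at [-1.14, 0.32, 1.565, -0, 1.257, -0.02], TCP at [0.251, -0.518, 0.231] pointing down, gripper open.
Joint ranges: [-3.11, 3.11], [-0.84, 2.01], [0.21, 2.61], [-1.34, 4.49], [0.05, 2.63], [-2.56, 2.56]. Speed limits (rad/s): [2.57, 2.57, 3.14, 3.14, 3.14, 3.14].

INTERFACE

Orientations are given as a unit quaternion [x, y, z, w].
In Python, from cell import get_state, imaging, ticket gives the robot as it stands.
- The arm moves only by the tool play_rows, never from a script. Its argument "plan" is a list of rows, each a list of 3 entries, a list of its own where there are three numbers: the shift along the tool's x, y, z normalised to -1 to 1, where 1 is 0.3 m, then the turn, a rotation vector about the tool's x, y, z normalised to -1 to 1, where 1 is 360 degrees, then the closure, from -1 (fully open) to 1 (shut), so that 0 is half open. A call has 1 to 20 rows; each row is the pose to reach, as a shift and turn from the pose commanded when the call began, along the tool's axes at that moment, turning the shorter way round; what a row does not reach only later rows make up. A row lasts 1/8 s, in which the tool goes at most 62.5 mm and 10.7 degrees, less where a joint would pass 70% of its speed; a pose out of reach is approached as far as the arm can. A call with a number of a shift or a turn outside -1 to 1 is refused whole. A call with a gripper value outside its range is refused whole. The fingers move at their own pace and stop on an object; "grip_force" is the grip in N (left out, the last holds). Time passes only in rows, so rows that repeat a pose let the fingers close. It gives the time, the measured TCP pose, the force, the opening and the grip force at its end, in the units of the state.
- get_state(): the state, without advancing time (a new reading comes with each control period).
- imaging.grab_frame(name): name is "scene" or "top" or "wrist"; returns a dict with "color" (400x640x3 uint8, blue, green, red), "vertical_fov" (degrees; the focal length in pixels is half the picture's height over the tangent of half this angle, whatever the lens; pixels are square), "cx", "cy" (the principal point, pixels), "xyz" and "attitude" of the camera in the world; the wrist camera has in their place "hand_eye" (4x4, takes a point from camera to tool coordinates, whose origin is the TCP and whose axes are the flange's). Camera axes: x right, y up, looking along -z (the intrinsics and any distortion apply to the point x, -y, -z); pixel columns grow to the right and rows downward; lengths in m; the calibration is good to about 2 mm. A picture is of the moment at which its call begins: read the wrist's pose just before it. There is no depth.
- ticket.sign_off(): hands the job in; it is judged then, once.
The state is a dict: "clock": time; "joints": joint angles; "joint_velocities": joint speeds; "effort": joint torques, N m; "tcp_pos": TCP position; "tcp_rot": TCP orientation; "ft_force": force on the tool from outside, world axes, zero at the start; "torque": the same for the moment, N m; "gripper_width": finger opening in m; "grasp_force": force on a finger pad.
Only numpy, scipy, OpenCV 4.12 (cv2) and the standard library are available. Lean on these libraries where they do the work, as an engineer would, in place of code of your own. Each camera call takes 0.05 s, during which the arm holds its last target. There are 200 camera calls.

## Working session

There is one attempt and no reset: what is moved stays moved. The work goes in short steps, Python scripts to look and compute and a tool call to move; the robot and the scene stay as the last step left them, time stands still between calls to the robot, and variables do not carry over. Pictures are saved under pics/ and viewed, at most 10 in all, crops included, and the job is handed in when it is done.

Besides the shell and the picture viewer there is one more tool, called by a JSON object that holds its "op" and its "data". play_rows: Moves the arm, as the interface text tells. Its arguments: {"type":"object","properties":{"plan":{"type":"array"},"grip_force":{"type":"number"}},"required":["plan"]}

```bash
mkdir -p pics; ls; python3 - <<'E'
from cell import get_state, imaging
import cv2,numpy as np
print(get_state())
for n in ("scene","top"):
    f=imaging.grab_frame(n); cv2.imwrite(f"pics/{n}0.png",f["color"])
    print({k:v for k,v in f.items() if k!="color"})
E
```

```text
pics
{'clock': 0.0, 'joints': array([-1.13997789e+00,  3.20289856e-01,  1.56563981e+00, -3.00863922e-06,
        1.25738176e+00, -1.99594377e-02]), 'joint_velocities': array([-0.00045617,  0.00142034,  0.00048443,  0.00116548, -0.001397  ,
        0.00143727]), 'effort': array([ 7.28920968e-04, -4.12468421e+01, -2.31972885e+01,  7.27319601e-02,
        4.57161048e-02, -1.52920456e-04]), 'tcp_pos': array([ 0.25033865, -0.51713875,  0.23013664]), 'tcp_rot': array([ 9.74706796e-01,  2.23485848e-01, -1.76705279e-04, -8.41027108e-04]), 'ft_force': array([ 0.10690148, -0.3468621 , -0.8684212 ]), 'torque': array([ 0.00261713,  0.0065058 , -0.01552127]), 'grasp_force': 0.0, 'gripper_width': 0.09109931597681835}
{'vertical_fov': 53.60201933524953, 'cx': 319.029079147464, 'cy': 199.28497213926826, 'xyz': array([-0.12727915,  0.48548711,  1.06741311]), 'attitude': array([-0.15021605,  0.29454139,  0.85250105, -0.40487339])}
{'vertical_fov': 45.29439661884328, 'cx': 315.5358442584088, 'cy': 198.509489007301, 'xyz': array([ 0.34472609, -0.00465019,  1.55980229]), 'attitude': array([ 0.04191468, -0.03031711, -0.70585335,  0.70646662])}
```

View pics/top0.png

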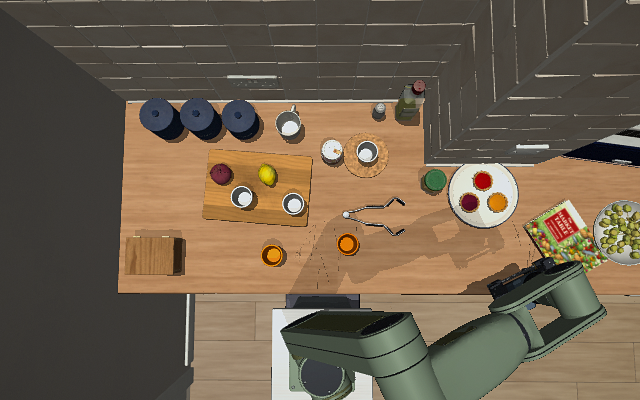

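View pics/scene0.png

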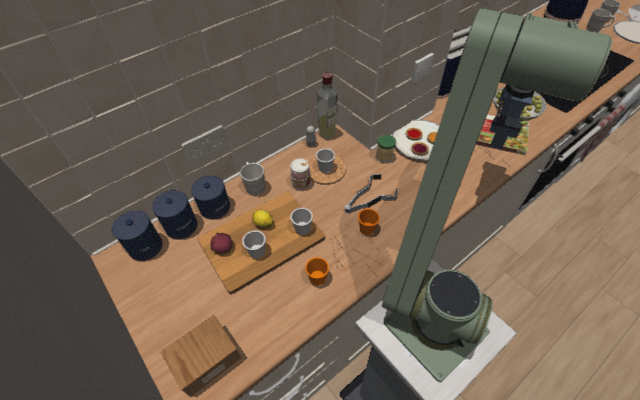

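Candidates in the top view: grey moulds at (242,197) and (292,203) on the board, and the base mould at (367,152) on the cork. Look-alikes are the orange cups at (272,256) and (347,244), and the grey mug at (288,122). The tongs pivot is at (346,214), with jaws near (400,202) and (400,233). I choose the two grey moulds on the board and check them in a close crop.

```bash
cat > h.py <<'E'
import numpy as np,cv2
from scipy.spatial.transform import Rotation as R
from cell import get_state, imaging
def grab(n):
    s=get_state(); f=imaging.grab_frame(n)
    f["f"]=200/np.tan(np.radians(f["vertical_fov"]/2))
    if n=="wrist":
        T=np.eye(4);T[:3,:3]=R.from_quat(s["tcp_rot"]).as_matrix();T[:3,3]=s["tcp_pos"];T=T@f["hand_eye"]
        f["M"],f["c"]=T[:3,:3],T[:3,3]
    else: f["M"],f["c"]=R.from_quat(f["attitude"]).as_matrix(),np.array(f["xyz"])
    return f
def ray(f,p):
    d=f["M"]@np.array([(p[0]-f["cx"])/f["f"],-(p[1]-f["cy"])/f["f"],-1]); return d/np.linalg.norm(d)
def onz(f,p,z):
    d=ray(f,p); return f["c"]+d*(z-f["c"][2])/d[2]
def tri(f,p,g,q):
    a,b=ray(f,p),ray(g,q); t=np.linalg.lstsq(np.c_[a,-b],g["c"]-f["c"],rcond=None)[0]
    A=f["c"]+a*t[0];B=g["c"]+b*t[1]; return (A+B)/2,np.linalg.norm(A-B)
def proj(f,X):
    q=f["M"].T@(np.array(X)-f["c"]); return np.array([f["cx"]-f["f"]*q[0]/q[2],f["cy"]+f["f"]*q[1]/q[2]])
E
python3 - <<'E'
from h import *
t=grab("top");s=grab("scene")
for p in [(242,197),(292,203)]: print(p,onz(t,p,.06))
print("base",onz(t,(367,152),.06),"pivot",onz(t,(346,214),.015),"jaws",onz(t,(400,202),.015),onz(t,(400,233),.015))
print("jam",onz(t,(331,146),.099),"honey",onz(t,(433,180),.084),"onion",onz(t,(220,174),.05),"lemon",onz(t,(267,175),.045),"trivet",onz(t,(366,155),.01))
a=cv2.resize(t["color"][125:255,200:450],None,fx=3.1,fy=3.1,interpolation=cv2.INTER_CUBIC)
cv2.imwrite("pics/c1.png",a)
a=cv2.resize(s["color"][130:290,200:420],None,fx=3.5,fy=3.5,interpolation=cv2.INTER_CUBIC)
cv2.imwrite("pics/c2.png",a)
E
```

```text
(242, 197) [0.50332022 0.25212959 0.06      ]
(292, 203) [0.48434059 0.094124   0.06      ]
base [ 0.64682764 -0.14287796  0.06      ] pivot [ 0.45292426 -0.0775167   0.015     ] jaws [ 0.49183553 -0.25186973  0.015     ] [ 0.39196969 -0.25024936  0.015     ]
jam [ 0.65801563 -0.0281493   0.099     ] honey [ 0.55367809 -0.34379437  0.084     ] onion [0.57824588 0.32557747 0.05      ] lemon [0.57566327 0.17575368 0.045     ] trivet [ 0.6469276 -0.1441241  0.01     ]
```

View pics/c1.png

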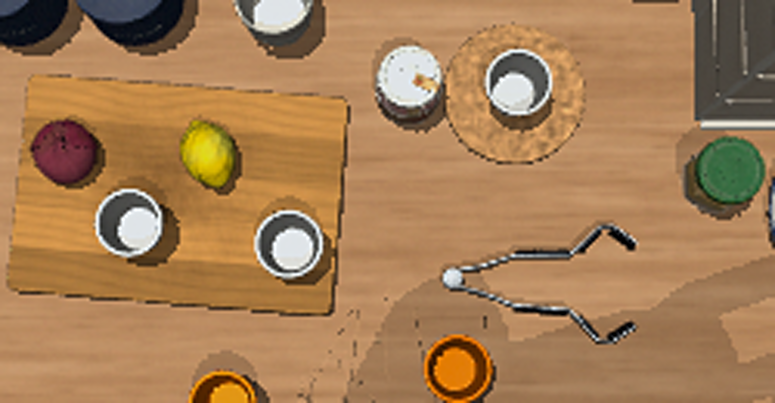

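View pics/c2.png

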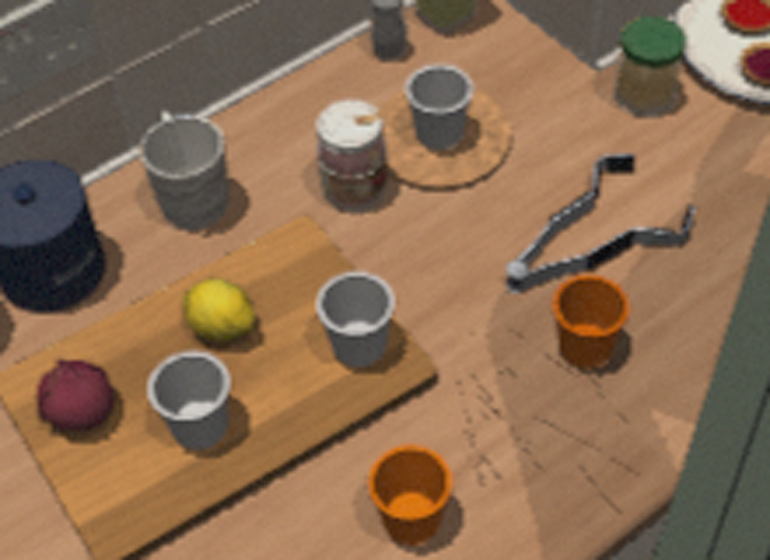

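The crops confirm three grey tapered moulds. In top pixels their rims are at (241.6,196.6) and (293.5,203.4) on the board and (367.4,151.1) on the cork. The orange cups are separate. The tongs lie with the pivot at (345.8,214.7), opening to the right (−y).

```bash
python3 - <<'E'
from h import *
np.set_printoptions(precision=4,suppress=True)
t=grab("top");s=grab("scene")
P={"A":((241.6,196.6),(254.3,238.9)),"B":((293.5,203.4),(301.7,216.9)),"base":((367.4,151.1),(325.7,155.1)),"pivot":((345.8,214.7),(347.7,206.9))}
for k,(p,q) in P.items(): print(k,*tri(t,p,s,q))
# rim contour fits in top view: low saturation pixels
for k,h in (("A",.086),("B",.086),("base",.076)):
    x,y=map(round,P[k][0]); c=t["color"][y-16:y+17,x-16:x+17]; hsv=cv2.cvtColor(c,cv2.COLOR_BGR2HSV)
    m=((hsv[...,1]<60)).astype(np.uint8)*255
    m=max(cv2.findContours(m,cv2.RETR_EXTERNAL,cv2.CHAIN_APPROX_NONE)[0],key=cv2.contourArea)
    (cx,cy),r=cv2.minEnclosingCircle(m); print(k,cx+x-16,cy+y-16,r,onz(t,(cx+x-16,cy+y-16),h))
g=lambda p:onz(t,p,.02)
u,v=g((375.8,206.9)),g((375.2,224.4)); pv=g((345.8,214.7)); print(u,v,pv,(u+v)/2-pv)
j=[g((200+a/3.1,125+b/3.1)) for a,b in ((605,227),(605,340))]; d=(j[0]+j[1])/2-pv; print(j,d,np.degrees(np.arctan2(d[1],d[0])), pv+.095*d/np.linalg.norm(d))
S=get_state();T=R.from_quat(S["tcp_rot"]).as_matrix();print(T,S["tcp_pos"])
E
```

```text
A [0.5014 0.2484 0.084 ] 0.002075494895514556
B [0.4812 0.0879 0.0752] 0.0014057744264816421
base [ 0.6472 -0.1443  0.0681] 0.0024305370188387296
pivot [ 0.4498 -0.0771  0.0205] 0.001367349933340132
A 241.44999980926514 196.5 11.020649909973145 [0.5021 0.2494 0.086 ]
B 292.7989692687988 203.13917541503906 11.008905410766602 [0.4815 0.0899 0.086 ]
base 366.7702703475952 151.36486434936523 10.85650634765625 [ 0.6456 -0.1407  0.076 ]
[ 0.4755 -0.1732  0.02  ] [ 0.4192 -0.1706  0.02  ] [ 0.4503 -0.0766  0.02  ] [-0.0029 -0.0953  0.    ]
[array([ 0.5036, -0.2357,  0.02  ]), array([ 0.3864, -0.2339,  0.02  ])] [-0.0053 -0.1582  0.    ] -91.922552642583 [ 0.4471 -0.1716  0.02  ]
[[ 0.9001  0.4357 -0.0002]
 [ 0.4357 -0.9001  0.0005]
 [ 0.     -0.0005 -1.    ]] [ 0.2505 -0.5174  0.2307]
```

```bash
cat >> h.py <<'E'
def rel(pos,yaw):
    """shift+turn (normalised) to TCP pos, tool x at world yaw deg, tool down"""
    s=get_state();T=R.from_quat(s["tcp_rot"]);y=np.radians(yaw)
    G=R.from_matrix(np.array([[np.cos(y),np.sin(y),0],[np.sin(y),-np.cos(y),0],[0,0,-1]]))
    d=T.inv().apply(np.array(pos)-s["tcp_pos"])/.3; w=(T.inv()*G).as_rotvec()/2/np.pi
    print("shift",d.round(4).tolist(),"turn",w.round(4).tolist(),"| now",s["tcp_pos"].round(4),"t",round(s["clock"],2))
E
python3 -c "
from h import *
rel((.447,-.172,.2),88.1)"
```

```text
shift [1.0914, -0.751, 0.1027] turn [-0.0001, -0.0, -0.173] | now [ 0.2505 -0.5174  0.2307] t 0.3
```

{"op": "play_rows", "data": {"plan": [[[0.6,-0.41,0.05],[0,0,-0.173],-1],[[0.6,-0.41,0.05],[0,0,-0.173],-1],[[0.6,-0.41,0.05],[0,0,-0.173],-1],[[0.6,-0.41,0.05],[0,0,-0.173],-1],[[0.6,-0.41,0.05],[0,0,-0.173],-1],[[0.6,-0.41,0.05],[0,0,-0.173],-1],[[0.6,-0.41,0.05],[0,0,-0.173],-1]]}}

```text
clock: 1.18
tcp_pos: [0.359, -0.3283, 0.216]
tcp_rot: [0.719, 0.695, -0.0, 0.0]
ft_force: [-0.4, 0.8, -0.6]
gripper_width: 0.0911
grasp_force: 0.0
```

```bash
python3 -c "
from h import *
rel((.447,-.172,.2),88.1)"
```

```text
shift [0.5308, 0.2752, 0.0533] turn [0.0, 0.0, -0.0002] | now [ 0.359  -0.3283  0.216 ] t 1.18
```

{"op": "play_rows", "data": {"plan": [[[0.53,0.275,0.05],[0,0,0],-1],[[0.53,0.275,0.05],[0,0,0],-1],[[0.53,0.275,0.05],[0,0,0],-1],[[0.53,0.275,0.05],[0,0,0],-1],[[0.53,0.275,0.05],[0,0,0],-1]]}}

```text
clock: 1.8
tcp_pos: [0.4465, -0.1726, 0.2009]
tcp_rot: [0.719, 0.695, -0.0, 0.0]
ft_force: [-0.3, 0.7, -0.2]
gripper_width: 0.0911
grasp_force: 0.0
```

```bash
python3 - <<'E'
from h import *
np.set_printoptions(precision=4,suppress=True)
f=grab("wrist");cv2.imwrite("pics/w1.png",f["color"]);rel((.447,-.172,.2),88.1)
for n,X in (("grip",(.447,-.172,.013)),("pivot",(.4503,-.0766,.02)),("j1",(.5036,-.2357,.02))): print(n,proj(f,X))
E
```

```text
shift [0.0038, 0.0022, 0.0035] turn [-0.0, 0.0001, -0.0003] | now [ 0.4463 -0.1731  0.2011] t 1.85
grip [320.72  182.142]
pivot [320.9257 100.7959]
j1 [366.5111 230.496 ]
```

View pics/w1.png

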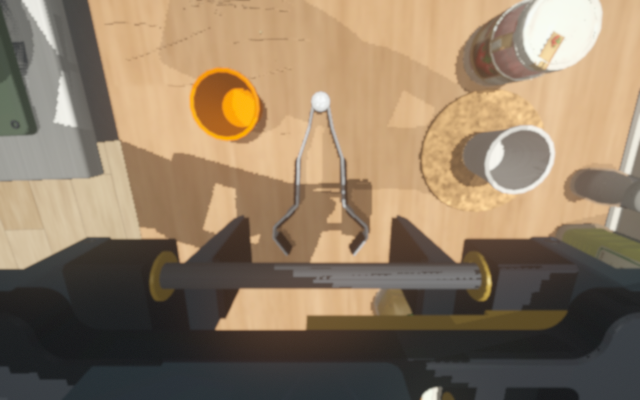

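The wrist view shows the pivot at (320,102), the pads at (297,182) and (344,182), and the jaw apexes at (276,233) and (367,233). They are within 2 px of the prediction, so I descend.

{"op": "play_rows", "data": {"plan": [[[0.004,0.002,0.2],[0,0,0],-1],[[0.004,0.002,0.4],[0,0,0],-1],[[0.004,0.002,0.5],[0,0,0],-1],[[0.004,0.002,0.57],[0,0,0],-1],[[0.004,0.002,0.6],[0,0,0],-1],[[0.004,0.002,0.602],[0,0,0],-1],[[0.004,0.002,0.602],[0,0,0],-0.275],[[0.004,0.002,0.602],[0,0,0],-0.275],[[0.004,0.002,0.602],[0,0,0],-0.275],[[0.004,0.002,0.602],[0,0,0],-0.275],[[0.004,0.002,0.602],[0,0,0],-0.275],[[0.004,0.002,0.602],[0,0,0],-0.275]], "grip_force": 25}}

```text
clock: 3.35
tcp_pos: [0.4476, -0.1713, 0.0209]
tcp_rot: [0.719, 0.695, 0.0, 0.001]
ft_force: [-0.7, -0.1, 6.1]
gripper_width: 0.058
grasp_force: 8.0
```

```bash
python3 - <<'E'
from h import *
s=get_state();print(s["tcp_pos"],s["gripper_width"],s["grasp_force"],s["ft_force"])
E
```

```text
[ 0.44764088 -0.17125303  0.02093647] 0.058045850680274264 7.973577529191971 [-0.71876338 -0.05597936  6.09013123]
```

{"op": "play_rows", "data": {"plan": [[[0,0,-0.05],[0,0,0],-0.275],[[0,0,-0.15],[0,0,0],-0.275],[[0,0,-0.35],[0,0,0],-0.275],[[0,0,-0.55],[0,0,0],-0.275],[[0,0,-0.7],[0,0,0],-0.275],[[0,0,-0.7],[0,0,0],-0.275],[[0,0,-0.7],[0,0,0],-0.275]]}}

```text
clock: 4.22
tcp_pos: [0.4465, -0.1707, 0.2292]
tcp_rot: [0.719, 0.695, -0.0, -0.001]
ft_force: [-0.4, 0.8, -0.8]
gripper_width: 0.0581
grasp_force: 6.0
```

```bash
python3 - <<'E'
from h import *
np.set_printoptions(precision=4,suppress=True)
w=grab("wrist");t=grab("top");s=grab("scene")
S=get_state();print(S["tcp_pos"],S["gripper_width"],S["grasp_force"],S["ft_force"])
p=S["tcp_pos"]; 
for n,f in (("w",w),("top",t),("scene",s)): print(n,proj(f,p+[0.0032,.095,0.005]),proj(f,p+[0,-.068,-.008]))
c=lambda f,q,r,k:cv2.resize(f["color"][q[1]-r:q[1]+r,q[0]-r:q[0]+r],(k,k),interpolation=cv2.INTER_CUBIC)
P=[np.round(proj(f,p+[0,-.03,0])).astype(int) for f in (t,s)]; print(P)
im=np.zeros((400,800,3),np.uint8);im[:,:400]=cv2.resize(w["color"][:,120:520],(400,400));im[:,400:]=c(s,P[1],50,400)
cv2.imwrite("pics/l1.png",im)
E
```

```text
[ 0.4464 -0.1707  0.2285] 0.05788571325926275 6.001267433166504 [-0.825  -0.3861 -0.7652]
w [321.0261  80.5532] [323.6537 334.1761]
top [349.0314 209.7032] [407.2167 211.2367]
scene [350.0083 162.5529] [390.1017 141.5771]
[array([394, 211]), array([382, 145])]
```

View pics/l1.png

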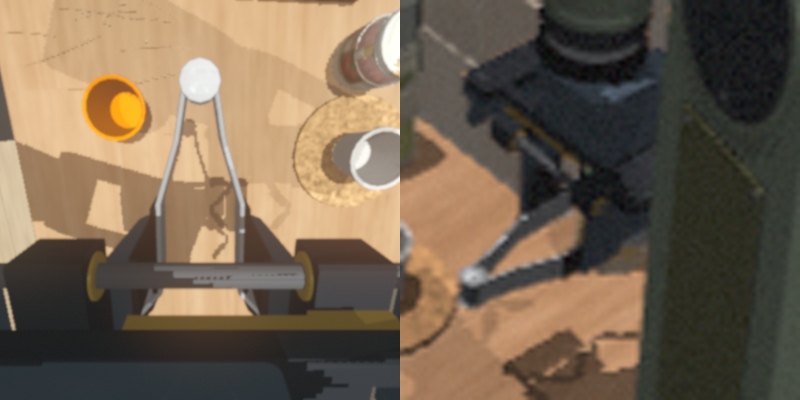

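The tongs are held level: the pivot is at (320,81) in the wrist view, where it was predicted. Next I look at the moulds from above with the tool turned for the approach.

{"op": "play_rows", "data": {"plan": [[[0.2,0.08,-0.17],[0,0,-0.03],-0.275],[[0.4,0.16,-0.17],[0,0,-0.06],-0.275],[[0.575,0.238,-0.17],[0,0,-0.09],-0.275],[[0.575,0.238,-0.17],[0,0,-0.12],-0.275],[[0.575,0.238,-0.17],[0,0,-0.15],-0.275],[[0.575,0.238,-0.17],[0,0,-0.18],-0.275],[[0.575,0.238,-0.17],[0,0,-0.21],-0.275],[[0.575,0.238,-0.17],[0,0,-0.24],-0.275],[[0.575,0.238,-0.17],[0,0,-0.255],-0.275],[[0.575,0.238,-0.17],[0,0,-0.255],-0.275],[[0.575,0.238,-0.17],[0,0,-0.255],-0.275]]}}

```text
clock: 5.75
tcp_pos: [0.5242, -0.001, 0.2806]
tcp_rot: [0.002, 1.0, -0.0, -0.001]
ft_force: [0.5, -0.4, -1.3]
gripper_width: 0.0583
grasp_force: 6.0
```

```bash
python3 -c "
from h import *
rel((.60,.17,.28),180)
f=grab('wrist');print(proj(f,(.646,-.142,.076)),proj(f,(.4815,.089,.086)))"
```

```text
shift [-0.251, 0.5708, 0.0015] turn [-0.0, -0.0002, -0.0005] | now [ 0.5242 -0.001   0.2806] t 5.75
[220.83614944 264.88773854] [393.07635817 148.18067522]
```

{"op": "play_rows", "data": {"plan": [[[-0.1,0.2,0],[0,0,0],-0.275],[[-0.2,0.4,0],[0,0,0],-0.275],[[-0.25,0.57,0],[0,0,0],-0.275],[[-0.25,0.57,0],[0,0,0],-0.275],[[-0.25,0.57,0],[0,0,0],-0.275]]}}

```text
clock: 6.42
tcp_pos: [0.5993, 0.1697, 0.2808]
tcp_rot: [0.001, 1.0, -0.001, -0.001]
ft_force: [-0.3, 0.3, -0.6]
gripper_width: 0.0583
grasp_force: 6.0
```

```bash
cat >> h.py <<'E'
def rims(f,guess,name,r=45):
    out=[]
    for X in guess:
        u,v=np.round(proj(f,X)).astype(int); y0,x0=max(v-r,0),max(u-r,0)
        c=f["color"][y0:v+r,x0:u+r]; h=cv2.cvtColor(c,cv2.COLOR_BGR2HSV)
        m=((h[...,1]<45)&(h[...,2]>60)).astype(np.uint8)*255
        m=cv2.morphologyEx(m,cv2.MORPH_OPEN,np.ones((3,3)))
        k=max(cv2.findContours(m,cv2.RETR_EXTERNAL,cv2.CHAIN_APPROX_NONE)[0],key=cv2.contourArea)
        e=cv2.fitEllipse(cv2.convexHull(k)); cv2.ellipse(c,e,(0,0,255),1)
        out.append((e[0][0]+x0,e[0][1]+y0)); print(out[-1],np.round(e[1],1))
    cv2.imwrite(f"pics/{name}.png",f["color"]); return out
E
python3 - <<'E'
from h import *
import pickle
f=grab("wrist"); g=[(.502,.249,.086),(.4815,.089,.086)]
p=rims(f,g,"w2"); pickle.dump((f,p),open("w2.pkl","wb"))
for q in p: print(onz(f,q,.086))
E
```

```text
(np.float64(387.5293617248535), np.float64(98.97488784790039)) [58.1 63.1]
(np.float64(249.72681045532227), np.float64(79.7458267211914)) [58.8 64.6]
[0.49944381 0.24894209 0.086     ]
[0.47834581 0.08862011 0.086     ]
```

View pics/w2.png

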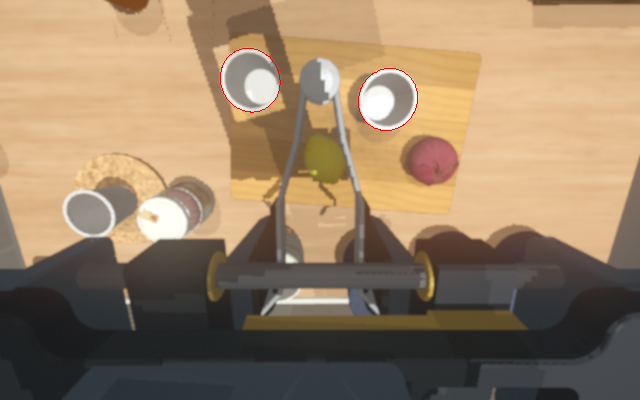

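Both rim fits are good, at (387.5,99.0) and (249.7,79.7). I take a second wrist position to get the heights.

{"op": "play_rows", "data": {"plan": [[[0.15,0,0],[0,0,0],-0.275],[[0.23,0,0],[0,0,0],-0.275],[[0.23,0,0],[0,0,0],-0.275],[[0.23,0,0],[0,0,0],-0.275]]}}

```text
clock: 6.98
tcp_pos: [0.5313, 0.1691, 0.2818]
tcp_rot: [0.002, 1.0, 0.0, 0.001]
ft_force: [-0.9, 0.1, -0.8]
gripper_width: 0.058
grasp_force: 6.0
```

```bash
python3 - <<'E'
from h import *
import pickle
np.set_printoptions(precision=4,suppress=True)
f=grab("wrist"); g=[(.4995,.249,.086),(.4784,.0887,.086)]
p=rims(f,g,"w3"); F,P=pickle.load(open("w2.pkl","rb"))
for q,o in zip(p,P): print(onz(f,q,.086),tri(f,q,F,o))
b=proj(f,(.646,-.142,.076));print(b,get_state()["tcp_pos"])
E
```

```text
(np.float64(384.27209091186523), np.float64(156.1827392578125)) [54.1 57.1]
(np.float64(253.9637451171875), np.float64(138.74527740478516)) [53.6 57.8]
[0.4992 0.2492 0.086 ] (array([0.4994, 0.2493, 0.0849]), np.float64(0.0002663762677743782))
[0.4776 0.0888 0.086 ] (array([0.4779, 0.0879, 0.0823]), np.float64(0.00021692809587668918))
[100.8587 259.5705] [0.5315 0.1693 0.2816]
```

{"op": "play_rows", "data": {"plan": [[[0.15,-0.1,0.1],[0,0,0],-0.275],[[0.3,-0.2,0.2],[0,0,0],-0.275],[[0.402,-0.268,0.272],[0,0,0],-0.275],[[0.402,-0.268,0.272],[0,0,0],-0.275],[[0.402,-0.268,0.272],[0,0,0],-0.275]]}}

```text
clock: 7.65
tcp_pos: [0.4118, 0.0899, 0.2005]
tcp_rot: [0.001, 1.0, 0.0, 0.001]
ft_force: [0.5, -0.7, -1.3]
gripper_width: 0.0582
grasp_force: 6.0
```

```bash
python3 - <<'E'
from h import *
np.set_printoptions(precision=4,suppress=True)
rel((.411,.089,.080),180)
s=grab("scene");S=get_state();p=S["tcp_pos"]
for o in ([.068,.062,-.008],[.068,-.062,-.008],[-.095,0,.005]): print(proj(s,p+o))
c=cv2.resize(s["color"][140:270,210:370],(800,650),interpolation=cv2.INTER_CUBIC)[:600]
cv2.imwrite("pics/b1.png",c)
E
```

```text
shift [0.0037, -0.0033, 0.4015] turn [0.0001, 0.0004, -0.0004] | now [0.4118 0.0899 0.2005] t 7.65
[281.3056 204.2728]
[315.8612 182.9287]
[335.8831 227.0041]
```

View pics/b1.png

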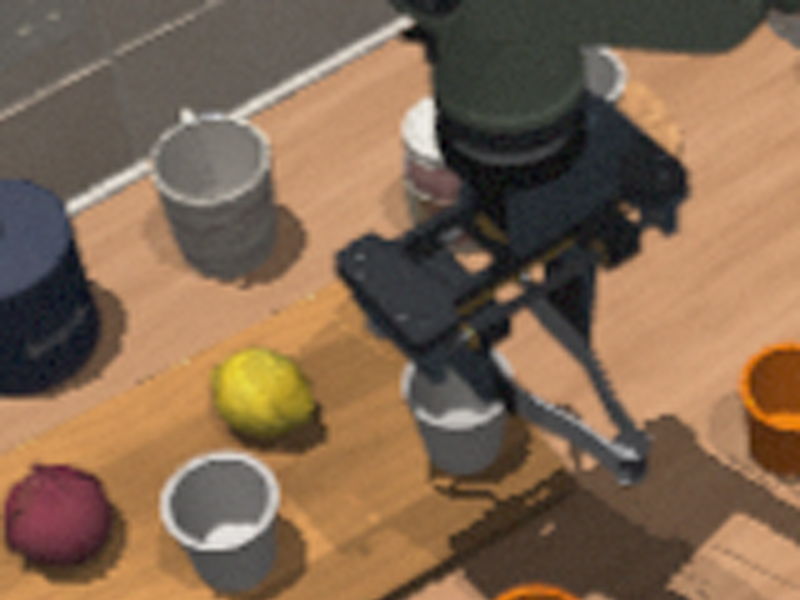

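The tongs are above mould B, with the pivot at about (625,455) in the crop and the mould below the hand. I lower slowly and close.

{"op": "play_rows", "data": {"plan": [[[0.004,-0.003,0.1],[0,0,0],-0.275],[[0.004,-0.003,0.2],[0,0,0],-0.275],[[0.004,-0.003,0.28],[0,0,0],-0.275],[[0.004,-0.003,0.32],[0,0,0],-0.275],[[0.004,-0.003,0.35],[0,0,0],-0.275],[[0.004,-0.003,0.38],[0,0,0],-0.275],[[0.004,-0.003,0.4],[0,0,0],-0.275],[[0.004,-0.003,0.4],[0,0,0],-0.275],[[0.004,-0.003,0.4],[0,0,0],-0.275]]}}

```text
clock: 8.82
tcp_pos: [0.409, 0.0889, 0.08]
tcp_rot: [0.001, 1.0, 0.0, 0.0]
ft_force: [0.4, 0.2, -1.1]
gripper_width: 0.0584
grasp_force: 6.0
```

{"op": "play_rows", "data": {"plan": [[[0,0,0],[0,0,0],-0.2],[[0,0,0],[0,0,0],-0.15],[[0,0,0],[0,0,0],-0.1],[[0,0,0],[0,0,0],-0.05],[[0,0,0],[0,0,0],0],[[0,0,0],[0,0,0],0.1],[[0,0,0],[0,0,0],0.2],[[0,0,0],[0,0,0],0.2],[[0,0,0],[0,0,0],0.2],[[0,0,0],[0,0,0],0.2]], "grip_force": 23}}

```text
clock: 10.07
tcp_pos: [0.4088, 0.0889, 0.0798]
tcp_rot: [0.001, 1.0, -0.0, 0.0]
ft_force: [0.1, 0.2, 0.5]
gripper_width: 0.0458
grasp_force: 23.0
```

{"op": "play_rows", "data": {"plan": [[[0,0,-0.03],[0,0,0],0.2],[[0,0,-0.08],[0,0,0],0.2],[[0,0,-0.2],[0,0,0],0.2],[[0,0,-0.35],[0,0,0],0.2],[[0,0,-0.5],[0,0,0],0.2],[[0,0,-0.65],[0,0,0],0.2],[[0,0,-0.7],[0,0,0],0.2],[[0,0,-0.7],[0,0,0],0.2],[[0,0,-0.7],[0,0,0],0.2]]}}

```text
clock: 11.2
tcp_pos: [0.4075, 0.0887, 0.2877]
tcp_rot: [0.001, 1.0, -0.0, -0.002]
ft_force: [0.6, -0.0, -2.2]
gripper_width: 0.0459
grasp_force: 23.0
```

```bash
python3 - <<'E'
from h import *
np.set_printoptions(precision=4,suppress=True)
rel((.64,-.06,.30),180)
s=grab("scene");S=get_state();p=S["tcp_pos"];print(S["gripper_width"],S["grasp_force"],S["ft_force"])
print(proj(s,p+[.069,0,-.060]))
u,v=np.round(proj(s,p+[.03,0,-.03])).astype(int)
c=cv2.resize(s["color"][v-50:v+60,u-70:u+70],(700,550),interpolation=cv2.INTER_CUBIC);print(u-70,v-50)
cv2.imwrite("pics/b2.png",c)
E
```

```text
shift [-0.7756, -0.4944, -0.0438] turn [-0.0001, -0.0007, -0.0002] | now [0.4075 0.0887 0.2877] t 11.2
0.046162943982852284 22.966356575489044 [-0.4147 -0.1465 -1.104 ]
[299.4062 185.8725]
238 137
```

View pics/b2.png

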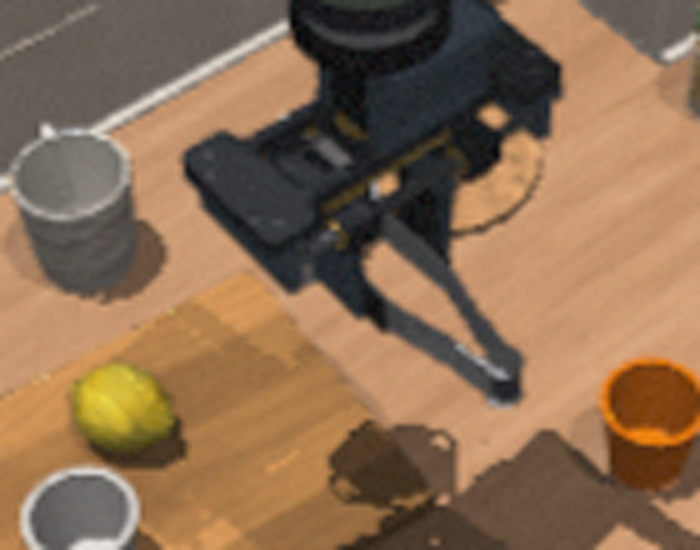

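Mould B has left the board and hangs in the jaws: its round shadow is near (400,465) and the width holds at 46 mm. Now to the base, with a wrist measurement on the way.

{"op": "play_rows", "data": {"plan": [[[-0.15,-0.1,-0.02],[0,0,0],0.2],[[-0.3,-0.2,-0.04],[0,0,0],0.2],[[-0.45,-0.3,-0.044],[0,0,0],0.2],[[-0.6,-0.39,-0.044],[0,0,0],0.2],[[-0.72,-0.46,-0.044],[0,0,0],0.2],[[-0.776,-0.494,-0.044],[0,0,0],0.2],[[-0.776,-0.494,-0.044],[0,0,0],0.2],[[-0.776,-0.494,-0.044],[0,0,0],0.2],[[-0.776,-0.494,-0.044],[0,0,0],0.2]]}}

```text
clock: 12.38
tcp_pos: [0.6404, -0.0591, 0.303]
tcp_rot: [0.0, 1.0, 0.0, -0.0]
ft_force: [0.5, -0.5, -2.9]
gripper_width: 0.0458
grasp_force: 23.0
```

```bash
python3 - <<'E'
from h import *
import pickle
np.set_printoptions(precision=4,suppress=True)
f=grab("wrist"); p=rims(f,[(.646,-.142,.076)],"w4",r=42); pickle.dump((f,p),open("w4.pkl","wb"))
print(onz(f,p[0],.076),proj(f,(.646,-.142,.076)));rel((.577,-.08,.27),180)
E
```

```text
(np.float64(260.0813446044922), np.float64(179.63853073120117)) [48.4 49.4]
[ 0.644  -0.1417  0.076 ] [259.9767 181.0483]
shift [0.2117, -0.0699, 0.1109] turn [0.0, -0.0, -0.0001] | now [ 0.6405 -0.0591  0.3033] t 12.43
```

{"op": "play_rows", "data": {"plan": [[[0,0.1,0],[0,0,0],0.2],[[0,0.18,0],[0,0,0],0.2],[[0,0.18,0],[0,0,0],0.2],[[0,0.18,0],[0,0,0],0.2]]}}

```text
clock: 12.92
tcp_pos: [0.6412, -0.0057, 0.3031]
tcp_rot: [0.0, 1.0, -0.0, 0.0]
ft_force: [0.3, 0.2, -2.4]
gripper_width: 0.0459
grasp_force: 23.0
```

```bash
python3 - <<'E'
from h import *
import pickle
np.set_printoptions(precision=4,suppress=True)
f=grab("wrist"); p=rims(f,[(.645,-.1417,.076)],"w5",r=38); F,P=pickle.load(open("w4.pkl","rb"))
print(onz(f,p[0],.076),tri(f,p[0],F,P[0]))
t=onz(f,p[0],.076);rel((.576,-.1415,.18),180)
E
```

```text
(np.float64(221.85107040405273), np.float64(178.62836074829102)) [48.3 51.7]
[ 0.6436 -0.1414  0.076 ] (array([ 0.6442, -0.1421,  0.0741]), np.float64(0.0003927606805773266))
shift [0.2169, -0.4517, 0.4105] turn [-0.0001, 0.0, -0.0003] | now [ 0.6413 -0.006   0.303 ] t 12.97
```

{"op": "play_rows", "data": {"plan": [[[0.1,-0.15,0],[0,0,0],0.2],[[0.22,-0.3,0.05],[0,0,0],0.2],[[0.22,-0.45,0.15],[0,0,0],0.2],[[0.22,-0.45,0.3],[0,0,0],0.2],[[0.22,-0.45,0.41],[0,0,0],0.2],[[0.22,-0.45,0.41],[0,0,0],0.2],[[0.22,-0.45,0.41],[0,0,0],0.2],[[0.22,-0.45,0.41],[0,0,0],0.2]]}}

```text
clock: 13.98
tcp_pos: [0.5763, -0.1409, 0.182]
tcp_rot: [0.001, 1.0, -0.001, 0.002]
ft_force: [0.1, 1.0, -1.0]
gripper_width: 0.0455
grasp_force: 23.0
```

```bash
python3 - <<'E'
from h import *
np.set_printoptions(precision=4,suppress=True)
rel((.575,-.141,.108),180)
s=grab("scene");S=get_state();p=S["tcp_pos"];print(S["ft_force"],S["gripper_width"])
u,v=np.round(proj(s,p+[.06,0,-.07])).astype(int)
c=cv2.resize(s["color"][v-40:v+50,u-55:u+55],(770,630),interpolation=cv2.INTER_CUBIC)[:600];print(u-55,v-40,proj(s,p+[.069,0,-.06]),proj(s,(.644,-.1415,.076)))
cv2.imwrite("pics/b3.png",c)
E
```

```text
shift [0.0053, -0.0001, 0.2465] turn [-0.0002, 0.0006, -0.0002] | now [ 0.5763 -0.1409  0.182 ] t 13.97
[ 0.1644 -0.3707 -2.7955] 0.04556136092525214
272 108 [324.8839 144.7638] [325.3164 154.3377]
```

View pics/b3.png

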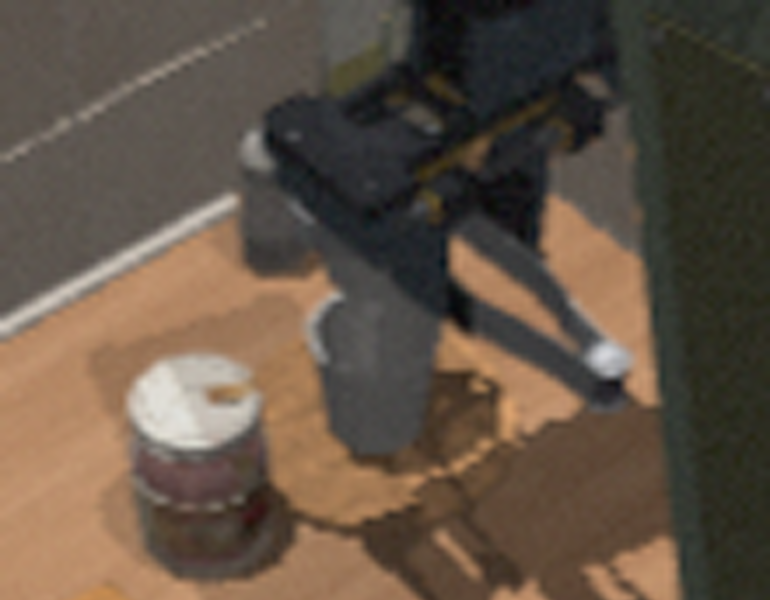

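The mould hangs upright over the base, whose rim edge peeks out at (318,330) in the crop. I lower it slowly.

{"op": "play_rows", "data": {"plan": [[[0.004,0,0.06],[0,0,0],0.2],[[0.004,0,0.12],[0,0,0],0.2],[[0.004,0,0.14],[0,0,0],0.2],[[0.004,0,0.16],[0,0,0],0.2],[[0.004,0,0.18],[0,0,0],0.2],[[0.004,0,0.2],[0,0,0],0.2],[[0.004,0,0.215],[0,0,0],0.2],[[0.004,0,0.23],[0,0,0],0.2],[[0.004,0,0.23],[0,0,0],0.2],[[0.004,0,0.23],[0,0,0],0.2]]}}

```text
clock: 15.28
tcp_pos: [0.574, -0.1405, 0.1105]
tcp_rot: [0.001, 1.0, 0.0, -0.0]
ft_force: [0.6, -0.9, -2.2]
gripper_width: 0.0456
grasp_force: 23.0
```

{"op": "play_rows", "data": {"plan": [[[0,0,0.01],[0,0,0],0.2],[[0,0,0.015],[0,0,0],0.2],[[0,0,0.015],[0,0,0],0.2],[[0,0,0.015],[0,0,0],0.2]]}}

```text
clock: 15.78
tcp_pos: [0.5739, -0.1406, 0.1064]
tcp_rot: [0.001, 1.0, -0.0, -0.0]
ft_force: [0.7, 0.1, -1.7]
gripper_width: 0.0455
grasp_force: 23.0
```

{"op": "play_rows", "data": {"plan": [[[0,0,0.004],[0,0,0],0.2],[[0,0,0.008],[0,0,0],0.2],[[0,0,0.012],[0,0,0],0.2],[[0,0,0.012],[0,0,0],0.2],[[0,0,0.012],[0,0,0],0.2]]}}

```text
clock: 16.4
tcp_pos: [0.5739, -0.1406, 0.1028]
tcp_rot: [0.001, 1.0, -0.0, 0.0]
ft_force: [0.8, -0.3, -2.3]
gripper_width: 0.0453
grasp_force: 23.0
```

{"op": "play_rows", "data": {"plan": [[[0,0,0.003],[0,0,0],0.2],[[0,0,0.006],[0,0,0],0.2],[[0,0,0.006],[0,0,0],0.2],[[0,0,0.006],[0,0,0],0.2]]}}

```text
clock: 16.9
tcp_pos: [0.5739, -0.1406, 0.1011]
tcp_rot: [0.001, 1.0, -0.0, 0.0]
ft_force: [-0.1, 0.3, -3.3]
gripper_width: 0.0455
grasp_force: 23.0
```

{"op": "play_rows", "data": {"plan": [[[0,0,0],[0,0,0],0.0],[[0,0,0],[0,0,0],-0.03],[[0,0,0],[0,0,0],-0.07],[[0,0,0],[0,0,0],-0.11],[[0,0,0],[0,0,0],-0.15],[[0,0,0],[0,0,0],-0.2],[[0,0,0],[0,0,0],-0.24],[[0,0,0],[0,0,0],-0.275],[[0,0,0],[0,0,0],-0.275],[[0,0,0],[0,0,0],-0.275]]}}

```text
clock: 18.15
tcp_pos: [0.5739, -0.1406, 0.101]
tcp_rot: [0.001, 1.0, -0.0, -0.0]
ft_force: [-0.1, 0.5, -1.6]
gripper_width: 0.0583
grasp_force: 5.9
```

{"op": "play_rows", "data": {"plan": [[[0,0,-0.02],[0,0,0],-0.275],[[0,0,-0.05],[0,0,0],-0.275],[[0,0,-0.09],[0,0,0],-0.275],[[0,0,-0.14],[0,0,0],-0.275],[[0,0,-0.2],[0,0,0],-0.275],[[0,0,-0.35],[0,0,0],-0.275],[[0,0,-0.5],[0,0,0],-0.275],[[0,0,-0.6],[0,0,0],-0.275],[[0,0,-0.6],[0,0,0],-0.275],[[0,0,-0.6],[0,0,0],-0.275]]}}

```text
clock: 19.4
tcp_pos: [0.5732, -0.1404, 0.2799]
tcp_rot: [0.001, 1.0, 0.0, -0.001]
ft_force: [-0.3, 0.7, -1.7]
gripper_width: 0.058
grasp_force: 5.9
```

```bash
python3 -c "
from h import *
rel((.64,-.06,.30),180)
print(get_state()['ft_force'])"
```

```text
shift [-0.2222, 0.2684, -0.0672] turn [0.0001, -0.0003, -0.0003] | now [ 0.5732 -0.1404  0.2799] t 19.4
[-0.31558033  0.66624319 -1.65032878]
```

{"op": "play_rows", "data": {"plan": [[[-0.1,0.1,-0.067],[0,0,0],-0.275],[[-0.222,0.2,-0.067],[0,0,0],-0.275],[[-0.222,0.268,-0.067],[0,0,0],-0.275],[[-0.222,0.268,-0.067],[0,0,0],-0.275],[[-0.222,0.268,-0.067],[0,0,0],-0.275]]}}

```text
clock: 20.02
tcp_pos: [0.6396, -0.0611, 0.3006]
tcp_rot: [0.001, 1.0, -0.0, -0.001]
ft_force: [-0.8, -0.2, -1.5]
gripper_width: 0.0581
grasp_force: 5.9
```

```bash
python3 - <<'E'
from h import *
import pickle
np.set_printoptions(precision=4,suppress=True)
f=grab("wrist"); p=rims(f,[(.644,-.1417,.106)],"w6",r=45); pickle.dump((f,p),open("w6.pkl","wb"))
print(onz(f,p[0],.106))
E
```

```text
(np.float64(317.9626770019531), np.float64(189.32711029052734)) [ 94.8 177.7]
[ 0.6488 -0.0636  0.106 ]
```

{"op": "play_rows", "data": {"plan": [[[0,0.1,0],[0,0,0],-0.275],[[0,0.18,0],[0,0,0],-0.275],[[0,0.18,0],[0,0,0],-0.275],[[0,0.18,0],[0,0,0],-0.275]]}}

```text
clock: 20.58
tcp_pos: [0.6406, -0.0068, 0.3013]
tcp_rot: [0.001, 1.0, -0.0, 0.0]
ft_force: [-0.4, 0.1, -0.4]
gripper_width: 0.0581
grasp_force: 5.9
```

```bash
python3 - <<'E'
from h import *
import pickle
np.set_printoptions(precision=4,suppress=True)
f=grab("wrist"); p=rims(f,[(.644,-.1417,.106)],"w7",r=38); F,P=pickle.load(open("w6.pkl","rb"))
print(onz(f,p[0],.106),tri(f,p[0],F,P[0]))
rel((.432,.249,.20),180)
E
```

```text
(np.float64(216.3607635498047), np.float64(181.50148010253906)) [54.4 64.4]
[ 0.64   -0.1385  0.106 ] (array([ 0.5969, -0.0618,  0.3099]), np.float64(0.003119895510183479))
shift [0.6973, 0.852, 0.3367] turn [-0.0001, 0.0, -0.0003] | now [ 0.6407 -0.0069  0.3012] t 20.62
```

```bash
cat >> h.py <<'E'
def circ(f,X,r=45,rr=(22,34)):
    u,v=np.round(proj(f,X)).astype(int); c=cv2.resize(cv2.cvtColor(f["color"][v-r:v+r,u-r:u+r],cv2.COLOR_BGR2GRAY),None,fx=4,fy=4,interpolation=cv2.INTER_CUBIC)
    h=cv2.HoughCircles(cv2.GaussianBlur(c,(7,7),0),cv2.HOUGH_GRADIENT_ALT,1.5,8,param1=150,param2=.6,minRadius=4*rr[0],maxRadius=4*rr[1])
    return [] if h is None else [((a+1.5)/4-.5+u-r,(b+1.5)/4-.5+v-r,q/4) for a,b,q in h[0]]
E
python3 - <<'E'
from h import *
import pickle
np.set_printoptions(precision=4,suppress=True)
F,P=pickle.load(open("w6.pkl","rb")); f=grab("wrist"); X=(.644,-.1417,.106)
for g in (F,f):
    for c in circ(g,X): print(np.round(c,1),onz(g,c,.106))
    print()
s=grab("scene");u,v=np.round(proj(s,(.644,-.1415,.06))).astype(int)
m=cv2.cvtColor(s["color"][v-22:v+22,u-16:u+17],cv2.COLOR_BGR2HSV);print(u-16,v-22,"top",proj(s,X),"foot",proj(s,(.644,-.1415,.01)),"midrim",proj(s,(.644,-.1415,.076)))
for r in m: print("".join("#" if b<60 and c>150 else "o" if b<60 and c>60 else "." for a,b,c in r))
E
```

```text
[258.8 183.6  28.8] [ 0.6413 -0.1389  0.106 ]
[255.4 185.9  26.2] [ 0.6442 -0.1434  0.106 ]


309 136 top [325.3159 148.1402] foot [325.4105 167.211 ] midrim [325.3164 154.3377]
oooooo.......o........o..........
ooooooo.............o............
ooooooo.........oooo.............
ooooooo..........................
ooooooo..........................
ooooooo..........................
ooooooo.......######.............
ooooooo....###oooooo###..........
oooooo...##ooooooooooo###........
ooo.oo..##oooooooooooooo#........
....o..##oooooooooooooooo#.......
.......##oooooooooooooooo##......
.......##oooooooooooooooo##......
...o...##oooooooooooooooo##......
.......##oooooooooooooooo##......
........oooooooooooooooo##.......
........oooooooooooooooo##.......
........oooooooooooooo##oo.......
.......#ooooooooooooo##ooo.......
.......#oooooooooooooooooo.......
.......#oooooooooooooooooo.......
........oooooooooooooooooo.......
.........oooooooooooooooo........
.........oooooooooooooooo........
.........oooooooooooooooo........
.........oooooooooooooooo........
..........ooooooooooooooo........
..........ooooooooooooooo........
..........oooooooooooooo.........
..........oooooooooooooo.........
..........oooooooooooooo.........
...........ooooooooooooo.........
...........ooooooooooooo.........
...........ooooooooooooo.........
............ooooooooooo..........
............oooooooooo...........
o..............oooo..............
.................................
.................................
.................................
o................................
.................................
.................................
.................................
```

The scene camera shows the first mould nested: the stacked rim is centred at (325.5,147.7), against (325.3,148.1) predicted for a rim at z 0.106. Now mould A.

{"op": "play_rows", "data": {"plan": [[[0.12,0.14,0.05],[0,0,0],-0.275],[[0.24,0.28,0.1],[0,0,0],-0.275],[[0.36,0.42,0.15],[0,0,0],-0.275],[[0.48,0.56,0.2],[0,0,0],-0.275],[[0.6,0.7,0.3],[0,0,0],-0.275],[[0.7,0.8,0.337],[0,0,0],-0.275],[[0.7,0.852,0.337],[0,0,0],-0.275],[[0.7,0.852,0.337],[0,0,0],-0.275],[[0.7,0.852,0.337],[0,0,0],-0.275],[[0.7,0.852,0.337],[0,0,0],-0.275]]}}

```text
clock: 21.98
tcp_pos: [0.432, 0.2488, 0.2003]
tcp_rot: [0.002, 1.0, -0.0, 0.0]
ft_force: [1.1, -0.4, -2.7]
gripper_width: 0.0581
grasp_force: 5.9
```

```bash
python3 - <<'E'
from h import *
np.set_printoptions(precision=4,suppress=True)
rel((.431,.249,.080),180)
f=grab("wrist");p=get_state()["tcp_pos"];print("pivot expect",proj(f,p+[-.095,0,.005]),get_state()["gripper_width"])
r=f["color"][60:110,280:360];g=cv2.cvtColor(r,cv2.COLOR_BGR2HSV)
u,v=np.round(proj(f,p+[-.095,0,.005])).astype(int)
h=cv2.cvtColor(f["color"][v-30:v+30,u-30:u+30],cv2.COLOR_BGR2HSV);m=(h[...,1]<40)&(h[...,2]>60);ys,xs=np.nonzero(m);print(xs.mean()+u-30,ys.min()+v-30,ys.max()+v-30)
E
```

```text
shift [0.0037, 0.0006, 0.4009] turn [-0.0, 0.0001, -0.0005] | now [0.432  0.2488 0.2003] t 21.98
pivot expect [319.24    81.2964] 0.05829083865186856
319.3039950062422 62 110
```

{"op": "play_rows", "data": {"plan": [[[0,0,0.1],[0,0,0],-0.275],[[0,0,0.2],[0,0,0],-0.275],[[0,0,0.28],[0,0,0],-0.275],[[0,0,0.32],[0,0,0],-0.275],[[0,0,0.35],[0,0,0],-0.275],[[0,0,0.38],[0,0,0],-0.275],[[0,0,0.4],[0,0,0],-0.275],[[0,0,0.4],[0,0,0],-0.275],[[0,0,0.4],[0,0,0],-0.275]]}}

```text
clock: 23.15
tcp_pos: [0.4314, 0.2498, 0.0803]
tcp_rot: [0.001, 1.0, 0.0, 0.0]
ft_force: [-0.6, -1.2, -1.5]
gripper_width: 0.0585
grasp_force: 5.9
```

{"op": "play_rows", "data": {"plan": [[[0,0,0],[0,0,0],-0.2],[[0,0,0],[0,0,0],-0.15],[[0,0,0],[0,0,0],-0.1],[[0,0,0],[0,0,0],-0.05],[[0,0,0],[0,0,0],0],[[0,0,0],[0,0,0],0.1],[[0,0,0],[0,0,0],0.2],[[0,0,0],[0,0,0],0.2],[[0,0,0],[0,0,0],0.2],[[0,0,0],[0,0,0],0.2]], "grip_force": 23}}

```text
clock: 24.4
tcp_pos: [0.4313, 0.2497, 0.0801]
tcp_rot: [0.001, 1.0, 0.0, 0.0]
ft_force: [1.2, 0.9, 0.1]
gripper_width: 0.0483
grasp_force: 23.0
```

{"op": "play_rows", "data": {"plan": [[[0,0,-0.03],[0,0,0],0.2],[[0,0,-0.08],[0,0,0],0.2],[[0,0,-0.2],[0,0,0],0.2],[[0,0,-0.35],[0,0,0],0.2],[[0,0,-0.5],[0,0,0],0.2],[[0,0,-0.65],[0,0,0],0.2],[[0,0,-0.7],[0,0,0],0.2],[[0,0,-0.7],[0,0,0],0.2],[[0,0,-0.7],[0,0,0],0.2]]}}

```text
clock: 25.52
tcp_pos: [0.4302, 0.2491, 0.288]
tcp_rot: [0.001, 1.0, -0.001, -0.002]
ft_force: [0.0, -0.7, -3.0]
gripper_width: 0.0483
grasp_force: 23.0
```

```bash
python3 - <<'E'
from h import *
np.set_printoptions(precision=4,suppress=True)
rel((.574,-.1406,.29),180)
s=grab("scene");u,v=np.round(proj(s,(.5,.249,.05))).astype(int)
h=cv2.cvtColor(s["color"][v-14:v+14,u-12:u+12],cv2.COLOR_BGR2HSV);print("grey left on board",((h[...,1]<60)&(h[...,2]>60)).mean())
E
```

```text
shift [-0.4816, -1.2982, -0.0057] turn [-0.0003, -0.0006, -0.0003] | now [0.4302 0.2491 0.288 ] t 25.52
grey left on board 0.043154761904761904
```

Width is 48.3 mm against 45.6 mm for the first mould, so this one may sit slightly differently. I carry it over and inspect before lowering.

{"op": "play_rows", "data": {"plan": [[[-0.08,-0.15,0],[0,0,0],0.2],[[-0.16,-0.3,0],[0,0,0],0.2],[[-0.24,-0.45,0],[0,0,0],0.2],[[-0.32,-0.6,0],[0,0,0],0.2],[[-0.4,-0.75,0],[0,0,0],0.2],[[-0.48,-0.88,0],[0,0,0],0.2],[[-0.48,-0.95,0],[0,0,0],0.2],[[-0.48,-0.95,0],[0,0,0],0.2]]}}

```text
clock: 26.58
tcp_pos: [0.5739, -0.0365, 0.2885]
tcp_rot: [0.002, 1.0, 0.0, -0.002]
ft_force: [-0.5, 0.6, -2.2]
gripper_width: 0.0483
grasp_force: 23.0
```

{"op": "play_rows", "data": {"plan": [[[0,-0.1,0],[0,0,0],0.2],[[0,-0.2,0],[0,0,0],0.2],[[0,-0.3,0.05],[0,0,0],0.2],[[0,-0.346,0.15],[0,0,0],0.2],[[0,-0.346,0.25],[0,0,0],0.2],[[0,-0.346,0.265],[0,0,0],0.2],[[0,-0.346,0.265],[0,0,0],0.2],[[0,-0.346,0.265],[0,0,0],0.2]]}}

```text
clock: 27.58
tcp_pos: [0.5753, -0.1389, 0.2121]
tcp_rot: [0.0, 1.0, -0.0, 0.001]
ft_force: [-0.1, -0.1, -1.8]
gripper_width: 0.0482
grasp_force: 23.0
```

```bash
python3 - <<'E'
from h import *
np.set_printoptions(precision=1,suppress=True)
s=grab("scene");p=get_state()["tcp_pos"];print(get_state()["tcp_pos"]*1000,get_state()["gripper_width"])
def show(f,b):
    a=[proj(f,b+[.069+.025*np.cos(k),.025*np.sin(k),-.060]) for k in np.linspace(0,6.28,40)];a=np.array(a)
    print("foot px u",a[:,0].min(),a[:,0].max(),"v",a[:,1].min(),a[:,1].max())
show(s,p); show(s,np.array([.5763,-.1409,.182]))
def asc(im,u,v):
    h=cv2.cvtColor(im,cv2.COLOR_BGR2HSV);print(u,v)
    for r in h: print("".join("#" if b<60 and c>150 else "o" if b<60 and c>60 else ":" if b<60 else "." for a,b,c in r))
u,v=np.round(proj(s,p+[.069,0,-.04])).astype(int); asc(s["color"][v-14:v+26,u-18:u+22],u-18,v-14)
b=cv2.imread("pics/b3.png"); b=cv2.resize(b,None,fx=1/7,fy=1/7,interpolation=cv2.INTER_AREA); asc(b[30:70,36:76],272+36,108+30)
E
```

```text
[ 575.3 -139.1  212.1] 0.04809995235485449
foot px u 317.1958606803664 332.0126433136098 v 133.52109223827335 143.6879509866192
foot px u 317.60895251727 332.1564641216125 v 139.66216481208141 149.7846859635381
307 120
oo::::::::::::::::::::::::::::......:.::
oo:::::::::::::::::::::::::.:.....o:::::
ooo:::::::::::::::::::::::::...oooo:::::
oooo::::::::::::::::::::::....ooooo:::::
oooo:::::::::::::::::::::.....oooo::::::
oooo::::::::::::::::::::....::...:::::::
oooo::::.:.::oo:::::::::..:::::.::::.:.:
o###o::::::::::::oo:::::.::::::::..:.::.
o###oo:::::::::.:::::.:....::::::....:::
o####oo:::.:..:::::::::::....:.::..:::::
ooooooo::::::::::::::::ooo..:.::::::.:..
oooooooo::.:.:::.:::::::oo..:..::::::.::
ooooooooo:::..:..:.::::::...::::o::o::.:
oooooooooo::..:::::.::::.:.::.o::o:oo::.
ooooooooooo:::.::::.:::::::.:..o::::o:::
oooooooo..ooo::.::::::.:::.::...oooooo::
oooooooo..ooooo:.::....::::::.....o:::oo
oooooooooooooooo::::::::..:.:......o:ooo
ooooooooooooooooo:::.:..:..:........o:::
oooooooooooooooooo::..:.:::..........oo:
ooooooooo..ooooooooo:.::.:::..........o:
ooooooooo..ooooooooo
[... 1706 characters left out ...]
...
..........oooooooooooooooo..............
..........ooooooooooooooo...............
..........ooooooooooooooo...............
#..........oooooooooooooo...............
#..........oooooooooooooo...............
#..........oooooooooooooo...............
o..........oooooooooooooo...............
o..........oooooooooooooo...............
o...........oooooooooooo................
o............oooooooooo.................
..............oooooooo..................
.o.............ooooo....................
.o......................................
........................................
o.......................................
o.......................................
........................................
```

{"op": "play_rows", "data": {"plan": [[[0.006,-0.005,0.07],[0,0,0],0.2],[[0.006,-0.005,0.12],[0,0,0],0.2],[[0.006,-0.005,0.14],[0,0,0],0.2],[[0.006,-0.005,0.14],[0,0,0],0.2],[[0.006,-0.005,0.14],[0,0,0],0.2]]}}

```text
clock: 28.25
tcp_pos: [0.5732, -0.141, 0.1692]
tcp_rot: [0.001, 1.0, -0.0, 0.001]
ft_force: [-0.4, -0.6, -0.7]
gripper_width: 0.0481
grasp_force: 23.0
```

{"op": "play_rows", "data": {"plan": [[[0,0,0.015],[0,0,0],0.2],[[0,0,0.03],[0,0,0],0.2],[[0,0,0.03],[0,0,0],0.2]]}}

```text
clock: 28.62
tcp_pos: [0.5725, -0.1409, 0.1591]
tcp_rot: [0.001, 1.0, 0.0, -0.0]
ft_force: [1.1, 0.7, -2.8]
gripper_width: 0.048
grasp_force: 23.0
```

```bash
python3 - <<'E'
from h import *
s=get_state();print(s["ft_force"],s["torque"],s["tcp_pos"],s["gripper_width"])
E
```

```text
[ 1.12351533  0.68662219 -2.78376173] [-0.01488128 -0.18696981 -0.02615396] [ 0.57249802 -0.14090283  0.15907178] 0.048010663527494994
```

{"op": "play_rows", "data": {"plan": [[[0,0,0.008],[0,0,0],0.2],[[0,0,0.016],[0,0,0],0.2],[[0,0,0.016],[0,0,0],0.2],[[0,0,0.016],[0,0,0],0.2]]}}

```text
clock: 29.12
tcp_pos: [0.5727, -0.1409, 0.1547]
tcp_rot: [0.001, 1.0, -0.0, -0.0]
ft_force: [1.1, 0.2, -2.5]
gripper_width: 0.0482
grasp_force: 23.0
```

{"op": "play_rows", "data": {"plan": [[[0,0,0.008],[0,0,0],0.2],[[0,0,0.016],[0,0,0],0.2],[[0,0,0.016],[0,0,0],0.2],[[0,0,0.016],[0,0,0],0.2]]}}

```text
clock: 29.62
tcp_pos: [0.5727, -0.1409, 0.1499]
tcp_rot: [0.001, 1.0, -0.0, -0.0]
ft_force: [0.4, -1.7, -1.7]
gripper_width: 0.0483
grasp_force: 23.0
```

{"op": "play_rows", "data": {"plan": [[[0,0,0.008],[0,0,0],0.2],[[0,0,0.016],[0,0,0],0.2],[[0,0,0.016],[0,0,0],0.2],[[0,0,0.016],[0,0,0],0.2]]}}

```text
clock: 30.12
tcp_pos: [0.5727, -0.1409, 0.1451]
tcp_rot: [0.001, 1.0, -0.0, -0.0]
ft_force: [1.0, -0.5, -2.1]
gripper_width: 0.0476
grasp_force: 23.0
```

{"op": "play_rows", "data": {"plan": [[[0,0,0.005],[0,0,0],0.2],[[0,0,0.01],[0,0,0],0.2],[[0,0,0.01],[0,0,0],0.2]]}}

```text
clock: 30.5
tcp_pos: [0.5727, -0.1409, 0.1421]
tcp_rot: [0.001, 1.0, -0.0, -0.0]
ft_force: [-0.3, -0.5, -2.1]
gripper_width: 0.048
grasp_force: 23.0
```

{"op": "play_rows", "data": {"plan": [[[0,0,0.005],[0,0,0],0.2],[[0,0,0.01],[0,0,0],0.2],[[0,0,0.01],[0,0,0],0.2]]}}

```text
clock: 30.88
tcp_pos: [0.5729, -0.141, 0.1393]
tcp_rot: [0.001, 1.0, -0.0, 0.0]
ft_force: [-0.5, -0.4, -0.7]
gripper_width: 0.0479
grasp_force: 23.0
```

{"op": "play_rows", "data": {"plan": [[[0,0,0.004],[0,0,0],0.2],[[0,0,0.007],[0,0,0],0.2],[[0,0,0.007],[0,0,0],0.2]]}}

```text
clock: 31.25
tcp_pos: [0.573, -0.1411, 0.1373]
tcp_rot: [0.001, 1.0, -0.0, 0.0]
ft_force: [0.2, -0.9, 1.1]
gripper_width: 0.0481
grasp_force: 23.0
```

```bash
python3 - <<'E'
from h import *
imaging.grab_frame("scene");s=get_state();print(s["ft_force"],s["torque"],s["tcp_pos"],s["gripper_width"])
E
```

```text
[-0.0887297  -1.98283301  1.12717907] [-0.19553534 -0.33646651 -0.06952298] [ 0.57297069 -0.14101593  0.13733737] 0.048120324030322854
```

Light contact: about +3 N in z and −1 to −2 N in y. I back off 1 mm, shift 1 mm to −y and go on.

{"op": "play_rows", "data": {"plan": [[[0,0,-0.005],[0,0,0],0.2],[[0,-0.004,-0.005],[0,0,0],0.2],[[0,-0.004,-0.005],[0,0,0],0.2],[[0,-0.004,0],[0,0,0],0.2],[[0,-0.004,0.003],[0,0,0],0.2],[[0,-0.004,0.003],[0,0,0],0.2]]}}

```text
clock: 32.05
tcp_pos: [0.573, -0.1422, 0.1364]
tcp_rot: [0.001, 1.0, -0.0, 0.0]
ft_force: [1.5, -0.9, 1.0]
gripper_width: 0.0479
grasp_force: 23.0
```

```bash
python3 - <<'E'
from h import *
for i in range(4):
    s=get_state();print(s["ft_force"].round(1),s["torque"].round(2),s["tcp_pos"].round(4),s["gripper_width"]);imaging.grab_frame("scene")
E
```

```text
[ 1.5 -0.9  1. ] [-0.19 -0.35 -0.05] [ 0.573  -0.1422  0.1364] 0.04792762232318168
[ 0.7 -1.1  0.9] [-0.13 -0.34 -0.07] [ 0.5729 -0.1422  0.1364] 0.04798707522859752
[ 0.5 -1.   2.7] [-0.17 -0.32 -0.04] [ 0.5729 -0.1422  0.1364] 0.04824509935233501
[-0.6 -0.6  1.3] [-0.17 -0.35 -0.06] [ 0.5729 -0.1422  0.1363] 0.0483962505690268
```

{"op": "play_rows", "data": {"plan": [[[0,0,-0.005],[0,0,0],0.2],[[0,-0.006,-0.005],[0,0,0],0.2],[[0,-0.006,0],[0,0,0],0.2],[[0,-0.006,0],[0,0,0],0.2]]}}

```text
clock: 32.75
tcp_pos: [0.5726, -0.1438, 0.1359]
tcp_rot: [0.001, 1.0, 0.0, -0.0]
ft_force: [-0.5, 0.1, 0.5]
gripper_width: 0.0481
grasp_force: 23.0
```

```bash
python3 - <<'E'
from h import *
F=[]
for i in range(5):
    s=get_state();F.append(np.r_[s["ft_force"],s["torque"]]);imaging.grab_frame("scene")
print(np.mean(F,0).round(2),s["tcp_pos"].round(4),s["gripper_width"])
E
```

```text
[ 0.65 -0.1  -0.38  0.01 -0.24 -0.02] [ 0.5726 -0.1438  0.1361] 0.04795550653373446
```

{"op": "play_rows", "data": {"plan": [[[0,0,0.004],[0,0,0],0.2],[[0,0,0.007],[0,0,0],0.2],[[0,0,0.007],[0,0,0],0.2]]}}

```text
clock: 33.38
tcp_pos: [0.5731, -0.144, 0.1344]
tcp_rot: [0.001, 1.0, -0.0, 0.001]
ft_force: [-0.3, -0.9, 2.4]
gripper_width: 0.0483
grasp_force: 23.0
```

```bash
cat > ft.py <<'E'
from h import *
F=[]
for i in range(5):
    s=get_state();F.append(np.r_[s["ft_force"],s["torque"]]);imaging.grab_frame("scene")
print(np.mean(F,0).round(2),s["tcp_pos"].round(4),s["gripper_width"])
E
python3 ft.py
```

```text
[ 0.37 -0.69  2.03 -0.04 -0.34 -0.04] [ 0.5729 -0.144   0.1343] 0.04798805467905528
```

{"op": "play_rows", "data": {"plan": [[[0,0,-0.002],[0,0,0],0.05],[[0,0,-0.002],[0,0,0],0.02],[[0,0,-0.002],[0,0,0],-0.01],[[0,0,-0.002],[0,0,0],-0.03],[[0,0,-0.002],[0,0,0],-0.05],[[0,0,-0.002],[0,0,0],-0.07],[[0,0,-0.002],[0,0,0],-0.09],[[0,0,-0.002],[0,0,0],-0.12],[[0,0,-0.002],[0,0,0],-0.16],[[0,0,-0.002],[0,0,0],-0.2],[[0,0,-0.002],[0,0,0],-0.24],[[0,0,-0.002],[0,0,0],-0.275],[[0,0,-0.002],[0,0,0],-0.275],[[0,0,-0.002],[0,0,0],-0.275]]}}

```text
clock: 35.38
tcp_pos: [0.5727, -0.1439, 0.1346]
tcp_rot: [0.001, 1.0, -0.0, -0.0]
ft_force: [0.1, -0.9, -1.7]
gripper_width: 0.0583
grasp_force: 5.9
```

```bash
python3 ft.py
```

```text
[-0.11 -0.27 -1.37  0.1  -0.13  0.01] [ 0.5727 -0.1439  0.1346] 0.05791954708901425
```

{"op": "play_rows", "data": {"plan": [[[0,0.007,0],[0,0,0],-0.275],[[0,0.007,-0.02],[0,0,0],-0.275],[[0,0.007,-0.05],[0,0,0],-0.275],[[0,0.007,-0.09],[0,0,0],-0.275],[[0,0.007,-0.14],[0,0,0],-0.275],[[0,0.007,-0.2],[0,0,0],-0.275],[[0,0.007,-0.35],[0,0,0],-0.275],[[0,0.007,-0.5],[0,0,0],-0.275],[[0,0.007,-0.55],[0,0,0],-0.275],[[0,0.007,-0.55],[0,0,0],-0.275]]}}

```text
clock: 36.88
tcp_pos: [0.5728, -0.1418, 0.3002]
tcp_rot: [0.001, 1.0, -0.0, 0.001]
ft_force: [0.1, 0.4, -0.4]
gripper_width: 0.0581
grasp_force: 5.9
```

```bash
python3 - <<'E'
from h import *
rel((.50,.03,.30),180); rel((.447,-.172,.2),88.1)
E
```

```text
shift [0.2436, 0.5723, 0.0001] turn [-0.0001, 0.0002, -0.0003] | now [ 0.5728 -0.1418  0.3002] t 36.88
shift [0.4197, -0.1012, 0.3335] turn [0.0001, 0.0002, 0.255] | now [ 0.5728 -0.1418  0.3002] t 36.88
```

{"op": "play_rows", "data": {"plan": [[[-0.1,0.15,0],[0,0,0],-0.275],[[-0.2,0.3,0],[0,0,0],-0.275],[[-0.224,0.45,0],[0,0,0],-0.275],[[-0.224,0.45,0],[0,0,0],-0.275],[[-0.224,0.45,0],[0,0,0],-0.275]]}}

```text
clock: 37.5
tcp_pos: [0.6394, -0.0071, 0.2976]
tcp_rot: [0.001, 1.0, -0.0, -0.002]
ft_force: [-0.5, -0.6, -2.0]
gripper_width: 0.0585
grasp_force: 5.9
```

```bash
python3 - <<'E'
from h import *
np.set_printoptions(precision=4,suppress=True)
s=grab("scene");X=(.644,-.1415,.136);u,v=np.round(proj(s,(.644,-.1415,.07))).astype(int)
m=cv2.cvtColor(s["color"][v-24:v+24,u-16:u+17],cv2.COLOR_BGR2HSV);print(u-16,v-24,"top",proj(s,X))
for r in m: print("".join("#" if b<60 and c>150 else "o" if b<60 and c>60 else "." for a,b,c in r))
f=grab("wrist")
for c in circ(f,X,rr=(24,40)): print(np.round(c,1),onz(f,c,.136))
rel((.447,-.172,.2),88.1)
E
```

```text
309 132 top [325.2246 141.7799]
ooooo............................
oooooo....o...............o.....o
oooooo.....o.............o......o
oooooo......oooooooooo.oo.......o
oooooo.....##########ooo.........
ooooooo...##oooooooooo##o........
ooooooo..#ooooooooooooo##o.......
ooooooo###oooooooooooooo##.......
ooooooo##oooooooooooooooo##......
ooooooo#ooooooooooooooooo##......
ooooooo#ooooooooooooooooo##......
ooooooooooooooooooooooooo##......
ooooooooooooooooooooooooo##......
oooooo.ooooooooooooooooo##.......
ooooo...ooooooooooooooo##o.......
.......ooooooooooooooo##oo.......
.......#ooooooooooo###oooo.......
.......#oooooooooooooooooo.......
...o...#oooooooooooooooooo.......
.o......oooooooooooooooooo.......
........oooooooooooooooooo.......
........oooooooooooooooooo.......
.......#oooooooooooooooooo.......
.......#oooooooooooooooooo.......
.......#oooooooooooooooooo.......
........oooooooooooooooooo.......
........ooooooooooooooooo........
.........oooooooooooooooo........
.........oooooooooooooooo........
.........oooooooooooooooo........
..........ooooooooooooooo........
..........ooooooooooooooo........
..........oooooooooooooo.........
..........oooooooooooooo.........
..........oooooooooooooo.........
...........ooooooooooooo.........
...........ooooooooooooo.........
...........oooooooooooo..........
............ooooooooooo..........
............oooooooooo...........
o..............oooo..............
o................................
.................................
.................................
.................................
.................................
.................................
.................................
[204.5 191.1  26.5] [ 0.6425 -0.1418  0.136 ]
shift [0.6398, -0.5483, 0.3304] turn [-0.0003, -0.0002, 0.2548] | now [ 0.6396 -0.008   0.2987] t 37.6
```

The stack of three stands upright. Its top rim is at (325.5,141.9) against (325.2,141.8) predicted, centred near (0.643,−0.142). Now the tongs go back to their place.

{"op": "play_rows", "data": {"plan": [[[0.15,-0.1,0],[0,0,0.03],-0.275],[[0.3,-0.2,0],[0,0,0.06],-0.275],[[0.45,-0.32,0],[0,0,0.09],-0.275],[[0.6,-0.45,0],[0,0,0.12],-0.275],[[0.64,-0.54,0],[0,0,0.15],-0.275],[[0.64,-0.54,0],[0,0,0.18],-0.275],[[0.64,-0.54,0.1],[0,0,0.21],-0.275],[[0.64,-0.54,0.2],[0,0,0.24],-0.275],[[0.64,-0.54,0.33],[0,0,0.255],-0.275],[[0.64,-0.54,0.33],[0,0,0.255],-0.275],[[0.64,-0.54,0.33],[0,0,0.255],-0.275],[[0.64,-0.54,0.33],[0,0,0.255],-0.275]]}}

```text
clock: 39.1
tcp_pos: [0.4488, -0.1692, 0.2024]
tcp_rot: [0.719, 0.695, 0.001, 0.002]
ft_force: [0.1, -0.5, -1.7]
gripper_width: 0.0582
grasp_force: 5.9
```

```bash
python3 - <<'E'
from h import *
rel((.447,-.172,.023),88.1)
E
```

```text
shift [-0.0086, -0.0078, 0.5981] turn [0.0006, 0.0002, 0.0001] | now [ 0.4488 -0.1692  0.2024] t 39.1
```

{"op": "play_rows", "data": {"plan": [[[0,0,0.2],[0,0,0],-0.275],[[0,0,0.4],[0,0,0],-0.275],[[0,0,0.5],[0,0,0],-0.275],[[0,0,0.55],[0,0,0],-0.275],[[0,0,0.58],[0,0,0],-0.275],[[0,0,0.595],[0,0,0],-0.275],[[0,0,0.598],[0,0,0],-0.275],[[0,0,0.598],[0,0,0],-0.275]]}}

```text
clock: 40.1
tcp_pos: [0.4485, -0.1688, 0.0219]
tcp_rot: [0.719, 0.695, 0.0, 0.001]
ft_force: [0.1, -0.1, -0.1]
gripper_width: 0.0583
grasp_force: 6.0
```

```bash
python3 ft.py
```

```text
[ 0.33 -0.37 -0.76  0.   -0.18 -0.05] [ 0.4482 -0.1687  0.0216] 0.05799584842769967
```

Nearly touching, so I release slowly, then lift clear.

{"op": "play_rows", "data": {"plan": [[[0,0,0.001],[0,0,0],-0.3],[[0,0,0.001],[0,0,0],-0.35],[[0,0,0.001],[0,0,0],-0.4],[[0,0,0.001],[0,0,0],-0.5],[[0,0,0.001],[0,0,0],-0.7],[[0,0,0.001],[0,0,0],-1],[[0,0,0.001],[0,0,0],-1],[[0,0,0.001],[0,0,0],-1],[[0,0,0.001],[0,0,0],-1]]}}

```text
clock: 41.48
tcp_pos: [0.4479, -0.1686, 0.021]
tcp_rot: [0.719, 0.695, -0.0, 0.0]
ft_force: [-0.1, 0.1, 0.6]
gripper_width: 0.0915
grasp_force: 0.0
```

{"op": "play_rows", "data": {"plan": [[[0,0,-0.05],[0,0,0],-1],[[0,0,-0.15],[0,0,0],-1],[[0,0,-0.35],[0,0,0],-1],[[0,0,-0.55],[0,0,0],-1],[[0,0,-0.6],[0,0,0],-1],[[0,0,-0.6],[0,0,0],-1],[[0,0,-0.6],[0,0,0],-1]]}}

```text
clock: 42.35
tcp_pos: [0.4467, -0.1681, 0.1989]
tcp_rot: [0.719, 0.695, -0.001, -0.002]
ft_force: [-0.4, 0.5, 0.9]
gripper_width: 0.0914
grasp_force: 0.0
```

```bash
python3 - <<'E'
from h import *
np.set_printoptions(precision=3,suppress=True)
f=grab("wrist");S=get_state();print(S["tcp_pos"],S["gripper_width"])
X=np.array([.4485+.0032,-.1688+.095,.024]);q=proj(f,X);u,v=np.round(q).astype(int);print("pivot expect",q)
h=cv2.cvtColor(f["color"][v-25:v+25,u-25:u+25],cv2.COLOR_BGR2HSV)
for r in h[::2]: print("".join("#" if b<60 and c>120 else "." for a,b,c in r))
s=grab("scene");u,v=np.round(proj(s,(.644,-.1415,.07))).astype(int)
m=cv2.cvtColor(s["color"][v-24:v+24,u-16:u+17],cv2.COLOR_BGR2HSV)
for r in m[::2]: print("".join("#" if b<60 and c>150 else "o" if b<60 and c>60 else "." for a,b,c in r))
E
```

```text
[ 0.447 -0.168  0.199] 0.09166618415376108
pivot expect [322.701 102.405]
..................................................
..................................................
..................................................
..................................................
..................................................
..................................................
..................................................
..................................................
...................#########......................
................###############...................
...............#################..................
..............###################.................
..............###################.................
.............#####################................
..............###################.................
..............###################.................
..............###################.................
.............#####################................
.............####.....###.....####................
.............###..............#####...............
......
[... 364 characters left out ...]
oooooooooo##o.......
ooooooo##oooooooooooooooo##......
ooooooo#ooooooooooooooooo##......
oo.oooo##oooooooooooooooo##......
ooooo..o##ooooooooooooo##o.......
.......#ooo####ooooo#ooooo.......
.......#oooooooooooooooooo.......
........##oooooooooooooooo.......
.......#oooooooooooooooooo.......
.......#oooooooooooooooooo.......
........##ooooooooooooooo........
.........oo#ooooooooooooo........
..........oooooooooooooo.........
..........oooooooooooooo.........
..........oooooooooooooo.........
...........ooooooooooooo.........
............ooooooooooo..........
o..............ooooo.............
.................................
.................................
.................................
```

The tongs lie flat where expected and the stack is unchanged, so I hand in.

```bash
python3 -c "
from cell import ticket
print(ticket.sign_off())"
```

```text
the job is handed in; nothing more can be done
None
```

The job is handed in at about 42 s, but no verdict came back: on my last camera check all three moulds stood nested upright on the cork stand, and the tongs lay flat and clear of them; I did not re-measure the onion, lemon or jars at the end.

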